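# Feed a lamp canopy through the chute flap

## Task

Slide the round brass lamp canopy along the steel deck and push it in through the hanging flap of the chute, so that it goes down the ramp and comes to rest in the tray behind, then draw your fingers back out so that the flap swings shut by itself. Only push it with the fingers: do not lift or carry it. Leave the square wall plate, the small ring and everything else where they are.

Things in the scene. Friction and masses are not known exactly. Their poses are not given: they have to be found in the camera images.
- mouth (a point): Middle of the sill under the flap, on the top of the level steel deck (85 mm above the table, slippery) of the fixed grey chute. x: feeding direction, in through the flap, away from the robot within 0.3 rad; y left; z up. The deck spans x -240 to 0, y -180 to 180 mm, 8 mm curbs along its sides, no curb in front.
- hinge_bar (a point): Middle of the flap's hinge bar, over the sill, 82 mm above the deck, axes as mouth. Bar 10 mm thick along y; free space above. It hangs between two posts 10 mm wide at y = -78 and 78 mm (opening 146 mm), 94 mm above the deck. Outside the posts a 35 mm tall stop wall closes the deck's back edge.
- ramp_top (a point): Middle of the top edge of the slick metal ramp, 4 mm past the sill, axes as mouth. The ramp falls at 38 degrees for 83 mm in x to an open-topped tray (rubber floor 73 mm below the deck, end wall 215 mm past the sill, inner width 151 mm). A part pushed until its trailing edge is near the sill tips and slides down by itself.
- flap (a joint): Aluminium flap hanging from the hinge bar: 132 mm wide, 3 mm thick, about 90 g, lower edge 5 mm above the deck. Value in rad: 0 hanging shut, grows as it is pushed inward (+x of mouth), stop at 1.4; does not open towards the robot. No latch or spring: opens with well under 1 N, falls shut by its weight.
- canopy_mid (a point): Centre of the round brass canopy, a loose disc 90 mm in diameter, 26 mm tall (plus a 5 mm stud), flat on the deck, about 0.2 kg. Side upright for the lowest 17 mm, then tapering to a top 52 mm across. Point on its axis (z), 13 mm above its underside. Starts left or right on the deck, 90 to 120 mm off the middle; the square plate is opposite.
- plate: Square brass wall plate, loose on the deck, 64 x 64 mm, 22 mm tall (stepped, upper step 44 mm square). Origin: centre of its underside. To be left alone.
- check_ring: Small brass ring, 36 mm outside diameter, 10 mm tall, loose on the deck near the middle of its front edge. Origin: centre of its underside. To be left alone.
- spool: White wire spool standing on the table, 80 mm diameter, 55 mm tall, left of the chute. Origin: centre of its underside. To be left alone.
- bowl: Steel bowl on the table, 100 mm diameter, 40 mm tall, left of the chute. Origin: centre of its underside. To be left alone.
- socket: Brass lamp socket with a black top, standing on the table, 34 mm diameter, 55 mm tall, left of the chute. Origin: centre of its underside. To be left alone.
- screwdriver: Screwdriver lying on the table right of the chute. Origin: centre of its underside. To be left alone.
- jar: Glass jar with a steel cap, 60 mm diameter, 80 mm tall, standing on the table right of the chute. Origin: centre of its underside. To be left alone.
There are look-alikes about, which are no part of the job. Leave any pink or turquoise look-alike of the part that bears canopy_mid alone.

How it is judged:
On the way, in this order (a step that is already met when the one before it is completed fails the run):
1. the canopy, flat on the deck in the opening, holds the flap pushed open (value of joint flap above 0.15 rad and x of canopy_mid in the frame of mouth between -0.06 and 0.04 m), for 0.05 s.
2. the canopy is down in the tray behind the flap (x of canopy_mid in the frame of mouth between 0.055 and 0.22 m and y of canopy_mid in the frame of mouth between -0.076 and 0.076 m and height (world z) of canopy_mid below 0.066 m), for 0.2 s.
At the end, for the whole second after the job is handed in: Canopy at rest in the tray behind the flap (centre 55 to 220 mm past the sill, within 76 mm of the middle line, under 66 mm above the table); flap shut within 0.06 rad; square plate within 15 mm of its start, ring within 20 mm, other things within 30 mm (all of step 2 and linear speed of canopy below 0.02 m/s and value of joint flap below 0.06 rad and distance of plate from where it was at the start of the episode below 0.015 m and distance of each of spool, screwdriver, jar, bowl, socket from where it was at the start of the episode below 0.03 m and distance of check_ring from where it was at the start of the episode below 0.02 m); the robot touches nothing.
It fails at once if the canopy is lifted or carried instead of slid (its middle rises more than 21 mm above its place on the deck) (height (world z) of canopy_mid above 0.119 m).
It fails at once if the square wall plate is shifted more than 15 mm (distance of plate from where it was at the start of the episode above 0.015 m).
It fails at once if the ring or another thing beside the chute is disturbed (ring 20 mm, others 30 mm) (distance of any of spool, screwdriver, jar, bowl, socket from where it was at the start of the episode above 0.03 m or distance of check_ring from where it was at the start of the episode above 0.02 m).
It also fails if it takes over 45 s, if anything falls off the work surface, if the arm or the gripper's body presses on something with over 40 N, if the wrist force passes 120 N, or if a joint passes its speed limit or range.

## Robot

A 6-joint arm with a two-finger parallel gripper is mounted at the origin on the work surface. World frame = base frame: x ahead of the robot, y to its left, z up, the work surface at z = 0. Lengths are in m, angles in rad, forces in N, time in s.
With the tool pointing down it reaches from about 0.35 to 0.85 m from the base axis. Payload 8.1 kg.
Tool frame: the origin (TCP) lies at the very end of the fingers, on their centre line; the grasp point (between the pads) lies 19 mm behind it; z points along the fingers, y is the direction in which the jaws open and shut (so a half turn about z gives the same grasp; the last joint's range is limited). The gripper opens to 93 mm and grips with 3 to 60 N. Pads are 15 mm wide; open, the fingers measure 128 mm over their backs; the gripper's body (75 mm by 188 mm) begins 65 mm behind the grasp point.
Start: joints at [1.101, 0.13, 1.488, -0, 1.523, -0.085], TCP at [0.225, 0.556, 0.219] pointing down, gripper open.
Joint ranges: [-2.96, 2.96], [-0.89, 2.26], [0.02, 2.5], [-1.34, 4.48], [0, 2.73], [-2.66, 2.66]. Speed limits (rad/s): [2.39, 2.39, 2.79, 3.14, 3.14, 3.14].

## Interface

Orientations are given as a rotation vector (axis times angle).
In Python, from plant import robot gives the robot as it stands.
- The arm moves only by the shell command python3 -m inch 'ROWS' [FORCE]. ROWS is JSON, a list that holds one entry, the list of rows, each a list of 7 numbers: the shift along the tool's x, y, z in cm, then the turn, a rotation vector about the tool's x, y, z in degrees, then the gripper command: -1 is fully open, 1 is shut, values between are in proportion. A call has 1 to 5 rows; each row shifts and turns the commanded pose from where the row before left it, along the tool's axes as they then stand; what a row does not reach is not made up. A row lasts 1/10 s, in which the tool goes at most 50 mm and 8.59 degrees, less where a joint would pass 70% of its speed; a pose out of reach is approached as far as the arm can. A call with a gripper value outside its range is refused whole. The fingers move at their own pace and stop on an object; FORCE is the grip in N (left out, the last holds). Time passes only in rows, so rows that do not move let the fingers close. It gives the time, the measured TCP pose, the force and the opening at its end, in the units of the state.
- robot.read_state(): the state, without advancing time (a new reading comes with each control period).
- robot.read_camera(name): name is "scene" or "side" or "wrist"; returns a dict with "image" (384x512x3 uint8, blue, green, red), "K" (3x3 intrinsics, pixels), "R" (3x3) and "t" (3): a world point X has camera coordinates R X + t; the wrist camera has in their place "tool_from_camera" (4x4, takes a point from camera to tool coordinates, whose origin is the TCP and whose axes are the flange's). Camera axes: x right, y down, z forward; pixel columns grow to the right and rows downward; lengths in m; the calibration is good to about 2 mm. A picture is of the moment at which its call begins: read the wrist's pose just before it. There is no depth.
- robot.close_job(): hands the job in, once; it reports no verdict.
The state is a dict: "t": time; "q": joint angles; "dq": joint speeds; "joint_torque": joint torques, N m; "tool_pos": TCP position; "orientation": TCP orientation; "force": force on the tool from outside, world axes, zero at the start; "wrist_torque": the same for the moment, N m; "opening": finger opening in m.
Only numpy, scipy, OpenCV 4.12 (cv2) and the standard library are available. Lean on these libraries where they do the work, as an engineer would, in place of code of your own. Each camera call takes 0.05 s, during which the arm holds its last target. There are 200 camera calls.

## Working session

There is one attempt and no reset: what is moved stays moved. The work goes in short steps, Python scripts to look and compute and a shell command to move; the robot and the scene stay as the last step left them, time stands still between calls to the robot, and variables do not carry over. Pictures are saved under pics/ and viewed, about 8 in all and at most 12, crops included, and the job is handed in when it is done.

```bash
mkdir -p pics; ls
python3 - <<'E'
from plant import robot
import cv2
import numpy as np
np.set_printoptions(precision=4,suppress=True)
s=robot.read_state();print(s['t'],s['tool_pos'],s['orientation'],s['opening'])
for n in ("scene","side","wrist"):
    c=robot.read_camera(n);cv2.imwrite(f"pics/{n}0.png",c["image"])
    print(n,{k:np.array(v).tolist() for k,v in c.items() if k!="image"})
E
```

```text
pics
0.0 [0.2249 0.5556 0.2176] [-0.6006 -3.0832  0.0027] 0.09329079520607461
scene {'K': [[457.56329428033087, 0.0, 252.633153374483], [0.0, 457.56329428033087, 190.30551930175574], [0.0, 0.0, 1.0]], 'R': [[0.48618049848684297, 0.8736449138493988, -0.019315470384164177], [0.4792550565320662, -0.2850564687520236, -0.8300948141092516], [-0.7307141121393039, 0.39431887366407314, -0.5572876386506037]], 't': [-0.24802433751171343, -0.1508769779637053, 2.1706970348647037]}
side {'K': [[498.5850003658817, 0.0, 247.24005108092385], [0.0, 498.5850003658817, 184.4117179985091], [0.0, 0.0, 1.0]], 'R': [[-0.9468457605171716, -0.3215874528029451, 0.0080384072036899], [-0.17618179317837793, 0.4974985140473189, -0.8493851919318826], [0.2691525246827718, -0.8056529890222113, -0.5277122129877865]], 't': [0.4845891472332742, 0.18713502030716667, 1.4535816593627997]}
wrist {'K': [[274.4007211409476, 0.0, 254.64351745519224], [0.0, 274.4007211409476, 193.4692813351272], [0.0, 0.0, 1.0]], 'tool_from_camera': [[-0.0007160593986972863, -0.969715144154785, -0.2442376434045354, 0.06641209516934946], [0.9999982175901401, -0.0002676847325680207, -0.0018690001139573906, 0.0015011005158164226], [0.0017470190266737624, -0.24423854638804948, 0.9697136074031198, -0.16572862806980188], [0.0, 0.0, 0.0, 1.0]]}
```

View pics/scene0.png

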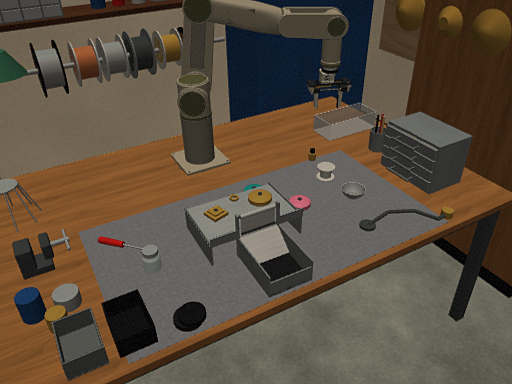

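View pics/side0.png

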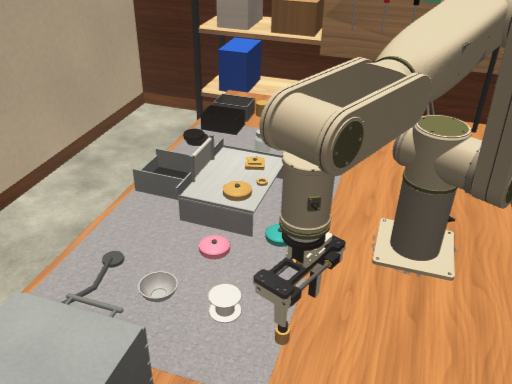

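Scene view: the brass canopy is on the deck at about (260,197), the square plate at (216,213) and the ring at (234,198). The flap and posts are near (258,220), with the tray at (275,265). The look-alikes are pink at (299,202) and turquoise at (252,188), both on the table. The brass disc on the deck is the one that fits. I'll confirm this in a crop and pick points from it.

Run:
```python
import cv2,numpy as np
a=cv2.imread("pics/scene0.png")[170:290,180:320]; b=cv2.imread("pics/side0.png")[125:235,130:300]
cv2.imwrite("pics/cs.png",cv2.resize(a,None,fx=5,fy=5,interpolation=cv2.INTER_CUBIC))
cv2.imwrite("pics/cd.png",cv2.resize(b,None,fx=4.5,fy=4.5,interpolation=cv2.INTER_CUBIC))
```

```text
(no output)
```

View pics/cs.png

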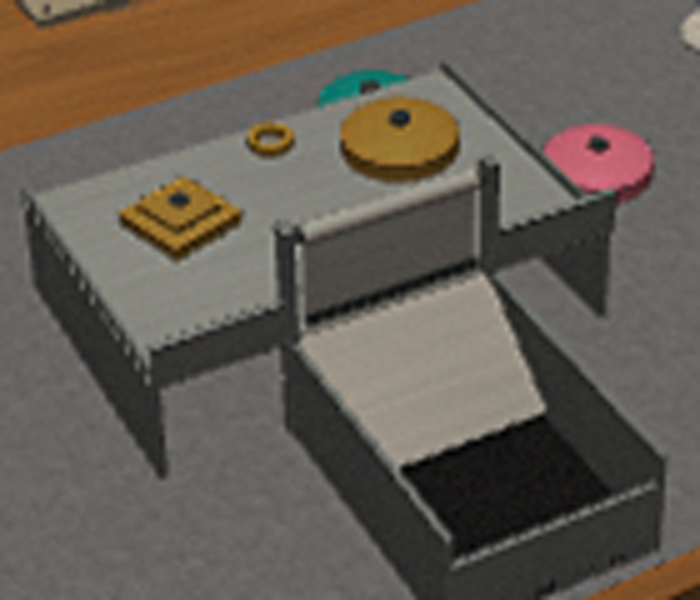

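View pics/cd.png

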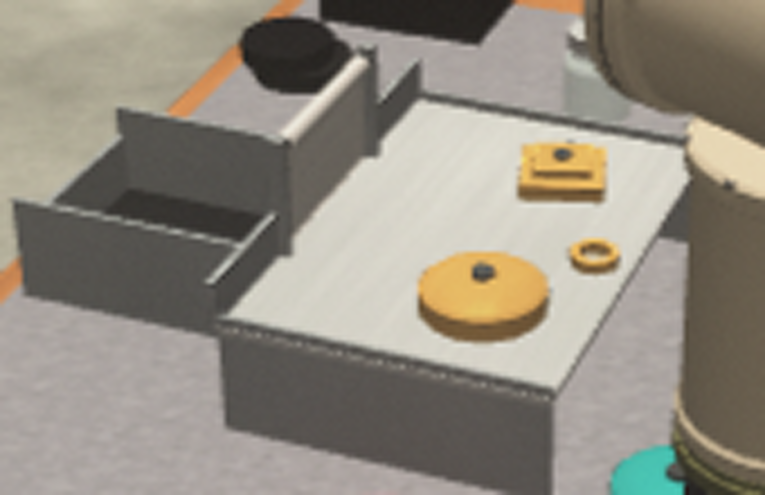

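Both crops confirm it: a gold disc with a stud on the steel deck (scene crop (400,117), side crop (483,271)). Pink and turquoise are separate and on the table. Next I'll compute positions.

```bash
cat > h.py <<'E'
import numpy as np
np.set_printoptions(precision=4,suppress=True)
C={'scene':(np.array([[457.5633,0,252.6332],[0,457.5633,190.3055],[0,0,1]]),np.array([[0.48618049848684297,0.8736449138493988,-0.019315470384164177],[0.4792550565320662,-0.2850564687520236,-0.8300948141092516],[-0.7307141121393039,0.39431887366407314,-0.5572876386506037]]),np.array([-0.24802433751171343,-0.1508769779637053,2.1706970348647037])),
'side':(np.array([[498.585,0,247.24],[0,498.585,184.4117],[0,0,1]]),np.array([[-0.9468457605171716,-0.3215874528029451,0.0080384072036899],[-0.17618179317837793,0.4974985140473189,-0.8493851919318826],[0.2691525246827718,-0.8056529890222113,-0.5277122129877865]]),np.array([0.4845891472332742,0.18713502030716667,1.4535816593627997]))}
def onz(n,uv,z):
    K,R,t=C[n];d=R.T@np.linalg.inv(K)@[*uv,1];c=-R.T@t
    return c+d*(z-c[2])/d[2]
E
python3 - <<'E'
from h import *
S=lambda u,v:(180+(u+.5)/5-.5,170+(v+.5)/5-.5); D=lambda u,v:(130+(u+.5)/4.5-.5,125+(v+.5)/4.5-.5)
for nm,z,s,d in [("canopy stud",.115,(400,117),(483,271)),("plate stud",.11,(179,200),(563,155)),("ring",.09,(270,138),(594,255)),
 ("postL top",.179,(489,163),(288,142)),("postR top",.179,(288,228),(368,52)),("frontL",.093,(445,68),(553,393)),("frontR",.093,(25,195),None),("stopwall outerL",.12,(613,198),None)]:
    print(nm,onz('scene',S(*s),z),onz('side',D(*d),z) if d else '')
E
```

```text
canopy stud [0.5434 0.0139 0.115 ] [0.5412 0.0144 0.115 ]
plate stud [ 0.5478 -0.1714  0.11  ] [ 0.543  -0.1674  0.11  ]
ring [ 0.4855 -0.0671  0.09  ] [ 0.4878 -0.0699  0.09  ]
postL top [ 0.7044 -0.0079  0.179 ] [ 0.6898 -0.0024  0.179 ]
postR top [ 0.6999 -0.1594  0.179 ] [ 0.6907 -0.1499  0.179 ]
frontL [0.4736 0.0947 0.093 ] [0.4605 0.1059 0.093 ]
frontR [ 0.4629 -0.2574  0.093 ] 
stopwall outerL [0.715  0.0891 0.12  ]
```

```bash
cat >> h.py <<'E'
from scipy.spatial.transform import Rotation as Ro
def goal(p,heading,tilt):
    """tool delta (cm, deg) from now to p with push heading (deg) and forward tilt (deg)"""
    from plant import robot
    s=robot.read_state();R=Ro.from_rotvec(s['orientation'])
    h=np.radians(heading);x=np.array([-np.cos(h),-np.sin(h),0]);z=np.array([0,0,-1.]);y=np.cross(z,x)
    G=Ro.from_matrix(np.c_[x,y,z])*Ro.from_euler('y',-tilt,degrees=True)
    print('t',s['t'],'pos',np.array(s['tool_pos']),'F',np.array(s['force']),'open',round(s['opening'],4))
    print('shift cm',R.inv().apply(np.array(p)-s['tool_pos'])*100,'turn deg',(R.inv()*G).as_rotvec(degrees=True))
E
python3 -m inch '[[[-3.6,-3.06,0,0,0,2.8,-0.1],[-3.6,-3.06,0,0,0,0,-0.1],[-3.6,-3.06,0,0,0,0,-0.1],[-3.6,-3.06,0,0,0,0,-0.1],[-3.6,-3.06,0,0,0,0,-0.1]]]'
python3 -c "from h import *;goal([.489,.052,.2],-36,25)"
```

```text
t: 0.65
tool_pos: [0.3265, 0.3409, 0.2183]
orientation: [-0.675, -3.068, 0.0]
force: [1.4, -0.4, 0.9]
opening: 0.0577
t 0.65 pos [0.3265 0.3409 0.2183] F [ 1.3567 -0.3541  0.874 ] open 0.0577
shift cm [-26.8747 -19.4027   1.8371] turn deg [  2.4265 -24.9199  11.0042]
```

```bash
python3 -m inch '[[[-3.8,-2.9,0,0,0,0,-0.1],[-3.8,-2.9,0,0,0,0,-0.1],[-3.8,-2.9,0,0,0,0,-0.1],[-3.8,-2.9,0,0,0,0,-0.1],[-3.8,-2.9,0,0,0,0,-0.1]]]'
python3 -m inch '[[[-3.8,-2.9,0,0,0,0,-0.1],[0,0,0,0,0,5,-0.1],[0,0,0,0,0,6,-0.1],[0,0,0,0,-6,0,-0.1],[0,0,0,0,-6,0,-0.1]]]'
python3 -m inch '[[[0,0,0,0,-6,0,-0.1],[0,0,0,0,-6,0,-0.1],[0,0,0,0,0,0,-0.1],[0,0,0,0,0,0,-0.1]]]'
python3 -c "from h import *;goal([.489,.052,.14],-36,25)"
```

```text
t: 1.15
tool_pos: [0.4382, 0.1294, 0.2186]
orientation: [0.676, 3.068, 0.0]
force: [1.3, 0.9, -0.4]
opening: 0.051
t: 1.65
tool_pos: [0.4608, 0.088, 0.2185]
orientation: [0.908, 2.794, -0.097]
force: [0.1, 0.4, -0.7]
opening: 0.0513
t: 2.05
tool_pos: [0.4596, 0.0897, 0.2184]
orientation: [0.84, 2.608, -0.178]
force: [0.6, 0.0, 0.4]
opening: 0.051
t 2.05 pos [0.4596 0.0897 0.2184] F [0.632  0.0119 0.3732] open 0.051
shift cm [-1.0266 -1.3414  9.0321] turn deg [ 0.1017 -1.1316  0.2582]
```

```bash
python3 -m inch '[[[-0.2,-0.3,2,0,0,0,-0.1],[-0.2,-0.3,2,0,0,0,-0.1],[-0.2,-0.3,2,0,0,0,-0.1],[-0.2,-0.2,1.5,0,0,0,-0.1],[-0.2,-0.2,1.5,0,0,0,-0.1]]]'
python3 - <<'E'
from h import *
goal([.489,.052,.093],-36,25)
from plant import robot
import cv2
s=robot.read_state();c=robot.read_camera("wrist");im=c["image"]
T=np.array(c["tool_from_camera"]);R=Ro.from_rotvec(s['orientation']).as_matrix()
Rw=R@T[:3,:3];o=R@T[:3,3]+s['tool_pos']
np.savez("w1.npz",Rw=Rw,o=o,K=c["K"])
d=cv2.imread  # overlay predicted points
for P in [(.542,.014,.115),(.545,-.170,.107),(.487,-.069,.09),(.7044,-.008,.085),(.7,-.16,.085)]:
    p=np.array(c["K"])@(Rw.T@(np.array(P)-o));p=p[:2]/p[2];print(P,p)
    cv2.drawMarker(im,tuple(int(round(v)) for v in p),(0,0,255),0,12,1)
cv2.imwrite("pics/w1.png",im)
E
```

```text
t: 2.55
tool_pos: [0.4904, 0.0505, 0.1402]
orientation: [0.846, 2.606, -0.179]
force: [-0.9, -0.2, 0.0]
opening: 0.0512
t 2.55 pos [0.4904 0.0505 0.1402] F [-0.8956 -0.175   0.0074] open 0.0512
shift cm [2.0934 0.0439 4.2331] turn deg [ 0.0173 -1.1269  0.0199]
(0.542, 0.014, 0.115) [254.1139 261.8113]
(0.545, -0.17, 0.107) [124.2123 317.9363]
(0.487, -0.069, 0.09) [148.4687 243.0054]
(0.7044, -0.008, 0.085) [315.5633 314.8092]
(0.7, -0.16, 0.085) [221.6432 344.9251]
```

View pics/w1.png

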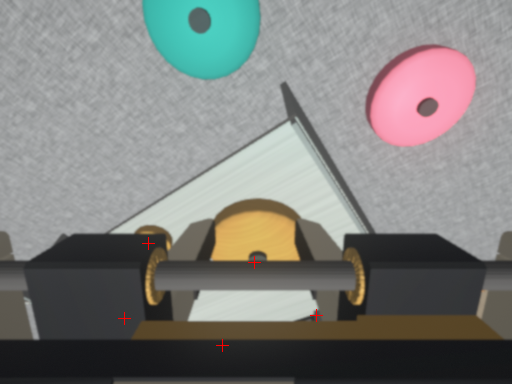

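The canopy's stud shows at about (258,258), against a prediction of (254,262). It sits centred between the fingers, so the estimate holds to about 2 mm. I'll go down behind it and start pushing.

```bash
python3 -m inch '[[[0.5,0,1.1,0,0,0,-0.1],[0.5,0,1.1,0,0,0,-0.1],[0.5,0,1.0,0,0,0,-0.1],[0.5,0,1,0,0,0,-0.1],[0,0,0,0,0,0,-0.1]]]'
python3 -c "
from h import *
goal([.489,.052,.093],-36,25)
h=np.radians(-36);goal([.489+.1*np.cos(h),.052+.1*np.sin(h),.093],-36,25)"
```

```text
t: 3.1
tool_pos: [0.4871, 0.0523, 0.0916]
orientation: [0.842, 2.608, -0.181]
force: [-1.0, -0.2, 0.3]
opening: 0.0511
t 3.1 pos [0.4871 0.0523 0.0916] F [-1.0069 -0.164   0.2712] open 0.0511
shift cm [-0.2188  0.0851 -0.0564] turn deg [-0.0572 -1.1395  0.221 ]
t 3.1 pos [0.4871 0.0523 0.0916] F [-1.0069 -0.164   0.2712] open 0.0511
shift cm [-9.3641  0.0542  3.9887] turn deg [-0.0572 -1.1395  0.221 ]
```

```bash
python3 -m inch '[[[-0.55,0,0.23,0,0,0,-0.1],[-0.55,0,0.23,0,0,0,-0.1],[-0.55,0,0.23,0,0,0,-0.1],[-0.55,0,0.24,0,0,0,-0.1],[-0.55,0,0.24,0,0,0,-0.1]]]'
python3 -m inch '[[[-0.55,0,0.24,0,0,0,-0.1],[-0.55,0,0.24,0,0,0,-0.1],[-0.55,0,0.24,0,0,0,-0.1],[-0.55,0,0.24,0,0,0,-0.1],[-0.55,0,0.24,0,0,0,-0.1]]]'
python3 - <<'E'
from h import *
goal([.489,.052,.093],-36,25)
from plant import robot
import cv2
a=robot.read_camera("scene")["image"][170:250,190:310]; b=robot.read_camera("side")["image"][125:225,160:310]
cv2.imwrite("pics/p2.png",np.hstack([cv2.resize(a,(600,400),interpolation=2)[:, :],cv2.resize(b,(600,400),interpolation=2)]) [:, :1200] if 0 else np.vstack([cv2.resize(a,(450,300),interpolation=2),cv2.resize(b,(450,300),interpolation=2)]))
E
```

```text
t: 3.6
tool_pos: [0.5135, 0.0345, 0.0949]
orientation: [0.843, 2.604, -0.179]
force: [-1.1, 1.1, 0.7]
opening: 0.0512
t: 4.1
tool_pos: [0.5375, 0.017, 0.0947]
orientation: [0.843, 2.605, -0.179]
force: [-0.6, 0.9, 1.1]
opening: 0.051
t 4.1 pos [0.5375 0.017  0.0947] F [-0.608   0.9404  1.0883] open 0.051
shift cm [ 5.5372 -0.0039 -2.279 ] turn deg [ 0.0607 -1.0006  0.1378]
```

View pics/p2.png

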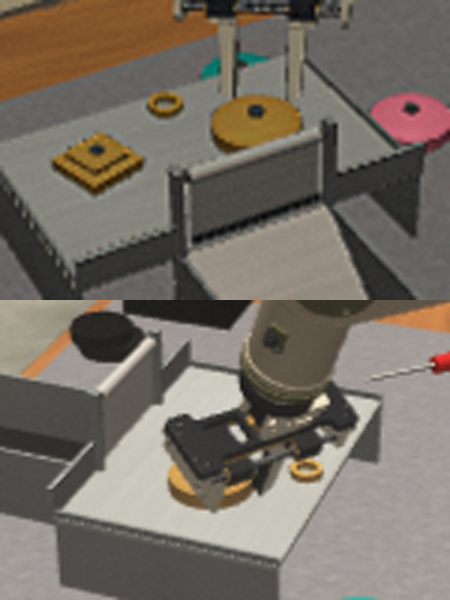

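Top half of the picture (scene): the canopy is cradled by both fingers, with the stud at (257,111). Plate and ring haven't moved. Push continues.

```bash
python3 -m inch '[[[-0.55,0,0.24,0,0,0,-0.1],[-0.55,0,0.24,0,0,0,-0.1],[-0.55,0,0.24,0,0,0,-0.1],[-0.55,0,0.24,0,0,0,-0.1],[-0.55,0,0.24,0,0,0,-0.1]]]'
python3 -m inch '[[[-0.55,0,0.24,0,0,0,-0.1],[-0.55,0,0.24,0,0,0,-0.1],[-0.55,0,0.24,0,0,0,-0.1],[-0.55,0,0.24,0,0,0,-0.1]]]'
python3 - <<'E'
from h import *
from plant import robot
s=robot.read_state();p=np.array(s['tool_pos']);h=np.radians(-36);d=p+.045*np.array([np.cos(h),np.sin(h),0]);print('disc',d)
# plan: disc path to mouth line, heading to -2 deg over steps
M=np.array([.702,-.083])
for i,(dx,dy,hd) in enumerate([(.008,-.006,-31),(.016,-.012,-26),(.025,-.017,-21),(.034,-.022,-16),(.043,-.026,-11),(.052,-.03,-6),(.062,-.033,-2)]):
    h=np.radians(hd);q=[d[0]+dx-.045*np.cos(h),d[1]+dy-.045*np.sin(h),.094];print(hd,'tcp',np.array(q))
    goal(q,hd,25)
E
```

```text
t: 4.7
tool_pos: [0.5618, -0.0006, 0.0948]
orientation: [0.842, 2.605, -0.179]
force: [-0.2, 0.3, -0.7]
opening: 0.0509
t: 5.1
tool_pos: [0.5813, -0.0147, 0.095]
orientation: [0.843, 2.605, -0.179]
force: [-1.3, 0.2, -0.4]
opening: 0.051
disc [ 0.6177 -0.0411  0.095 ]
-31 tcp [ 0.5871 -0.0239  0.094 ]
t 5.1 pos [ 0.5813 -0.0147  0.095 ] F [-1.3217  0.1693 -0.4113] open 0.051
shift cm [-0.886  -0.41    0.5078] turn deg [-2.0151 -1.0053 -4.411 ]
-26 tcp [ 0.5932 -0.0334  0.094 ]
t 5.1 pos [ 0.5813 -0.0147  0.095 ] F [-1.3217  0.1693 -0.4113] open 0.051
shift cm [-1.8453 -0.8172  0.9349] turn deg [-4.0884 -1.0037 -8.961 ]
-21 tcp [ 0.6007 -0.042   0.094 ]
t 5.1 pos [ 0.5813 -0.0147  0.095 ] F [-1.3217  0.1693 -0.4113] open 0.051
shift cm [-2.856  -1.0789  1.3848] turn deg [ -6.1616  -1.0007 -13.5109]
-16 tcp [ 0.6084 -0.0507  0.094 ]
t 5.1 pos [ 0.5813 -0.0147  0.095 ] F [-1.3217  0.1693 -0.4113] open 0.051
shift cm [-3.8969 -1.3318  1.8481] turn deg [ -8.2349  -0.9965 -18.0609]
-11 tcp [ 0.6165 -0.0585  0.094 ]
t 5.1 pos [ 0.5813 -0.0147  0.095 ] F [-1.3217  0.1693 -0.4113] open 0.051
shift cm [-4.9138 -1.492   2.3007] turn deg [-10.3081  -0.991  -22.6109]
-6 tcp [ 0.6249 -0.0664  0.094 ]
t 5.1 pos [ 0.5813 -0.0147  0.095 ] F [-1.3217  0.1693 -0.4113] open 0.051
shift cm [-5.959  -1.6378  2.766 ] turn deg [-12.3813  -0.9841 -27.1609]
-2 tcp [ 0.6347 -0.0725  0.094 ]
t 5.1 pos [ 0.5813 -0.0147  0.095 ] F [-1.3217  0.1693 -0.4113] open 0.051
shift cm [-7.0115 -1.5621  3.2344] turn deg [-14.0399  -0.9777 -30.8009]
```

```bash
python3 -m inch '[[[-0.45,-0.21,0.21,-1,0,-2.25,-0.1],[-0.45,-0.21,0.21,-1,0,-2.25,-0.1],[-0.45,-0.22,0.21,-1,0,-2.25,-0.1],[-0.45,-0.22,0.21,-1,0,-2.25,-0.1],[-0.45,-0.23,0.21,-1,0,-2.25,-0.1]]]'
python3 - <<'E'
from h import *
goal([.6347,-.0725,.094],-2,25)
from plant import robot
import cv2
a=robot.read_camera("scene")["image"][170:250,190:310]; b=robot.read_camera("side")["image"][125:225,160:310]
cv2.imwrite("pics/p3.png",np.vstack([cv2.resize(a,(450,300),interpolation=2),cv2.resize(b,(450,300),interpolation=2)]))
E
```

```text
t: 5.6
tool_pos: [0.5971, -0.0368, 0.095]
orientation: [0.554, 2.672, -0.118]
force: [-0.6, -0.2, 0.9]
opening: 0.0511
t 5.6 pos [ 0.5971 -0.0368  0.095 ] F [-0.6298 -0.2145  0.9318] open 0.0511
shift cm [-4.4114 -1.7835  2.0716] turn deg [ -8.8975  -0.9596 -19.4983]
```

View pics/p3.png

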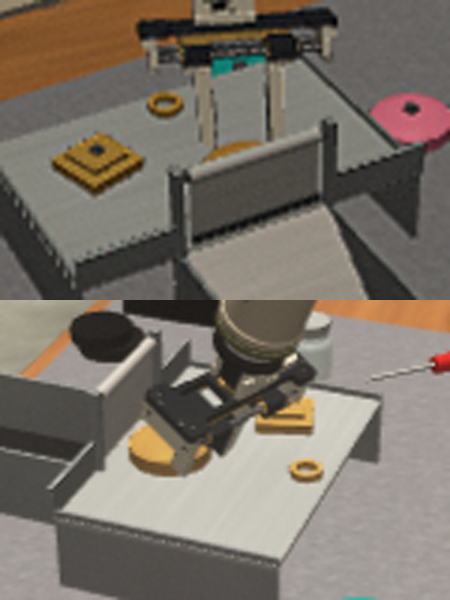

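The canopy is in the cradle in front of the flap; the side half shows its centre near (169,447). I'll finish the turn.

```bash
python3 -m inch '[[[-0.45,-0.22,0.21,-1,0,-2.25,-0.1],[-0.45,-0.22,0.21,-1,0,-2.25,-0.1],[-0.45,-0.22,0.21,-1,0,-2.25,-0.1],[-0.45,-0.22,0.21,-1,0,-2.25,-0.1],[-0.45,-0.22,0.21,-1,0,-2.25,-0.1]]]'
python3 -m inch '[[[-0.45,-0.22,0.21,-1,0,-2.25,-0.1],[-0.45,-0.22,0.21,-1,0,-2.25,-0.1],[-0.45,-0.22,0.21,-1,0,-2.25,-0.1]]]'
python3 - <<'E'
from h import *
print(onz('side',(216.3,174),.105))
goal([.66,-.083,.094],-2,25)
from plant import robot
import cv2
a=robot.read_camera("scene")["image"][170:250,190:310]; b=robot.read_camera("side")["image"][125:225,140:290]
cv2.imwrite("pics/p4.png",np.vstack([cv2.resize(a,(450,300),interpolation=2),cv2.resize(b,(450,300),interpolation=2)]))
E
```

```text
t: 6.2
tool_pos: [0.6168, -0.0547, 0.0944]
orientation: [0.266, 2.711, -0.057]
force: [-0.2, 0.2, 1.1]
opening: 0.051
t: 6.5
tool_pos: [0.6305, -0.0635, 0.0941]
orientation: [0.09, 2.722, -0.02]
force: [-2.5, 0.4, 1.3]
opening: 0.0514
[ 0.6313 -0.0405  0.105 ]
t 6.5 pos [ 0.6305 -0.0635  0.0941] F [-2.528   0.4149  1.3238] open 0.0514
shift cm [-2.8031 -1.7506  1.2615] turn deg [-0.7639 -1.0204 -1.6348]
```

View pics/p4.png

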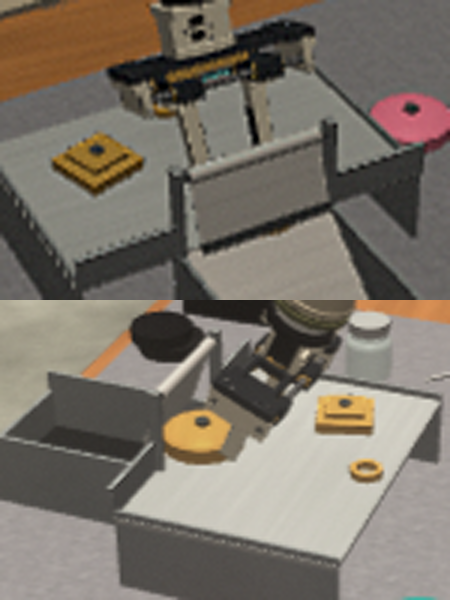

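Side half: the stud is at (202,421) and the flap is starting to open. The canopy is about 16 mm left of the middle and clears the post. I'll push on with a slight drift to the right.

```bash
python3 -m inch '[[[-0.55,-0.14,0.24,0,0,-0.5,-0.1],[-0.55,-0.14,0.24,0,0,-0.5,-0.1],[-0.55,-0.14,0.24,0,0,-0.5,-0.1],[-0.55,-0.14,0.24,0,0,0,-0.1],[-0.55,-0.14,0.24,0,0,0,-0.1]]]'
python3 -m inch '[[[-0.55,-0.12,0.24,0,0,0,-0.1],[-0.55,-0.1,0.24,0,0,0,-0.1],[-0.55,-0.05,0.24,0,0,0,-0.1]]]'
python3 - <<'E'
from h import *
goal([.7,-.083,.094],-2,25)
from plant import robot
import cv2
a=robot.read_camera("scene")["image"][170:290,190:330]; b=robot.read_camera("side")["image"][125:225,130:280]
cv2.imwrite("pics/p5.png",np.vstack([cv2.resize(a,(350,300),interpolation=2),cv2.resize(b,(450,300),interpolation=2)[:,:350]]))
E
```

```text
t: 7.1
tool_pos: [0.6604, -0.072, 0.0942]
orientation: [0.056, 2.723, -0.027]
force: [-1.7, 0.6, 1.0]
opening: 0.0507
t: 7.4
tool_pos: [0.6786, -0.0758, 0.0947]
orientation: [0.056, 2.722, -0.028]
force: [0.4, -0.2, 0.3]
opening: 0.051
t 7.4 pos [ 0.6786 -0.0758  0.0947] F [ 0.4403 -0.2372  0.255 ] open 0.051
shift cm [-1.9549 -0.6225  0.9518] turn deg [-0.781  -0.9781 -0.1746]
```

View pics/p5.png

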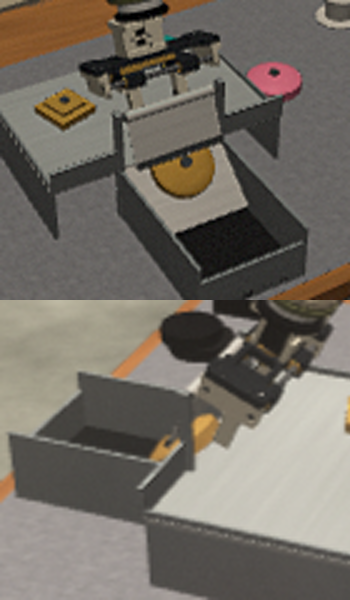

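The canopy has tipped and is going down the ramp at (183,175). I'll wait briefly, then draw back horizontally.

```bash
python3 -m inch '[[[0,0,0,0,0,0,-0.1],[0,0,0,0,0,0,-0.1],[0,0,0,0,0,0,-0.1],[0,0,0,0,0,0,-0.1],[0,0,0,0,0,0,-0.1]]]'
python3 - <<'E'
from h import *
goal([.6,-.076,.094],-2,25)
from plant import robot
import cv2
a=robot.read_camera("scene")["image"][170:290,190:330]
cv2.imwrite("pics/p6.png",cv2.resize(a,(420,360),interpolation=2))
E
```

```text
t: 8.0
tool_pos: [0.6777, -0.0756, 0.0944]
orientation: [0.056, 2.723, -0.027]
force: [0.0, -0.2, -0.2]
opening: 0.0512
t 8.0 pos [ 0.6777 -0.0756  0.0944] F [ 0.0247 -0.2051 -0.1626] open 0.0512
shift cm [ 7.1066 -0.3772 -3.1118] turn deg [-0.77   -1.0136 -0.1659]
```

View pics/p6.png

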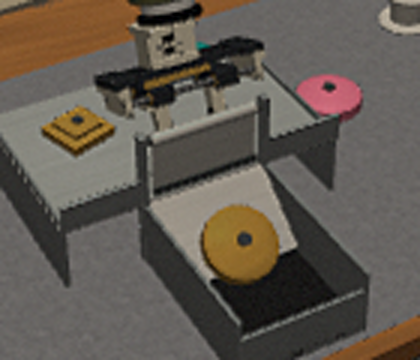

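The canopy is near the foot of the ramp, with the stud at (244,239), and the flap looks shut. I'll draw back clear of the deck and check that it is at rest.

```bash
python3 -m inch '[[[1.4,0,-0.62,0,0,0,-0.1],[1.4,0,-0.62,0,0,0,-0.1],[1.4,0,-0.62,0,0,0,-0.1],[0,0,-2,0,0,0,-0.1],[0,0,-3,0,0,0,-0.1]]]'
python3 -m inch '[[[0,0,-3,0,0,0,-0.1],[0,0,-3,0,0,0,-0.1],[0,0,0,0,0,0,-0.1],[0,0,0,0,0,0,-0.1],[0,0,0,0,0,0,-0.1]]]'
python3 - <<'E'
from h import *
goal([.6,-.076,.2],-2,25)
from plant import robot
import cv2
a=robot.read_camera("scene")["image"]
cv2.imwrite("pics/p7.png",cv2.resize(a[170:290,180:320],None,fx=5,fy=5,interpolation=2))
E
```

```text
t: 8.55
tool_pos: [0.6096, -0.0718, 0.138]
orientation: [0.056, 2.727, -0.026]
force: [0.6, 0.0, 0.4]
opening: 0.051
t: 9.05
tool_pos: [0.5867, -0.0704, 0.1934]
orientation: [0.056, 2.724, -0.027]
force: [-0.2, 0.4, -0.7]
opening: 0.0513
t 9.05 pos [ 0.5867 -0.0704  0.1934] F [-0.153   0.391  -0.6844] open 0.0513
shift cm [-1.499  -0.5069 -0.0521] turn deg [-0.7504 -1.1114 -0.173 ]
```

View pics/p7.png

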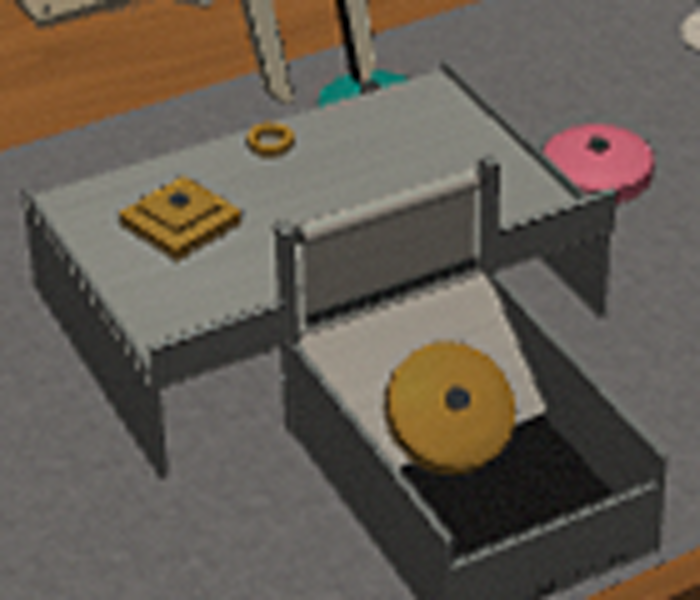

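The stud is at (458,399), the same as one second ago, so the canopy is at rest leaning on the ramp foot. Flap shut; plate and ring pixels are unchanged. Next, does its centre meet the limits in x and height?

Run:
```python
from h import *
from scipy.optimize import least_squares
K,R,t=C['scene'];a=np.radians(38);M=np.array([.702,-.083,.085])
px=np.array([180+458.5/5-.5,170+399.5/5-.5])
for Mx in (.697,.702,.707):
  for psi in (-.03,0):
    M[0]=Mx;W=Ro.from_euler('z',psi).as_matrix()
    f=lambda p,h:np.array([p[0]+h*np.sin(a),p[1],-(p[0]-.004)*np.tan(a)+h*np.cos(a)])
    def r(p):
        c=K@(R@(M+W@f(p,.029))+t);return c[:2]/c[2]-px
    s=least_squares(r,[.06,0]);m=f(s.x,.013);print(Mx,psi,'mid in mouth',m,'z world',m[2]+.085)
# known: right/left tray end wall top? foot of ramp at x=87, z=.020..: project for comparison
for P in [(.0,.07,0),(.0,-.07,0),(.087,.07,-.065),(.087,-.07,-.065)]:
    c=K@(R@(np.array([.702,-.083,.085])+Ro.from_euler('z',-.03).as_matrix()@P)+t);c=c[:2]/c[2];print(P,(c-[180,170])*5)
```

```text
0.697 -0.03 mid in mouth [ 0.0755  0.0066 -0.0394] z world 0.04564846002039217
0.697 0 mid in mouth [ 0.0756  0.0041 -0.0394] z world 0.0455776962122994
0.702 -0.03 mid in mouth [ 0.0727  0.0052 -0.0372] z world 0.047847316058909614
0.702 0 mid in mouth [ 0.0727  0.0028 -0.0372] z world 0.04779439311738167
0.707 -0.03 mid in mouth [ 0.0699  0.0038 -0.035 ] z world 0.05004617209742615
0.707 0 mid in mouth [ 0.0699  0.0015 -0.035 ] z world 0.05001109002252779
(0.0, 0.07, 0) [479.103  272.3234]
(0.0, -0.07, 0) [299.7204 333.9101]
(0.087, 0.07, -0.065) [541.1015 415.361 ]
(0.087, -0.07, -0.065) [360.5014 482.9874]
```

The centre is about 72 mm past the sill, 5 mm off the middle line and 48 mm above the table, all well inside the limits. The predicted ramp foot matches the picture. I'm handing in.

```bash
python3 -c "
from plant import robot
s=robot.read_state();print(s['t'],s['tool_pos'],s['force']);print(robot.close_job())"
```

```text
9.1 [ 0.58655185 -0.07034649  0.19291988] [ 0.34211235  0.2654191  -1.12537466]
the job is handed in; nothing more can be done
None
```

I slid the brass canopy across the deck with the two fingers, turned it onto the middle line and pushed it in through the flap. It tipped and slid down the ramp, and I drew the fingers back and handed in at 9.1 s; no verdict was reported.

- **Canopy:** it rests leaning on the foot of the ramp, not flat on the tray floor. Its estimated centre is about 72 mm past the sill, 5 mm off the middle line and 48 mm above the table, all within the limits. Its stud stayed at the same pixel in two pictures about 1 s apart, so it was not moving.
- **Flap, plate and ring:** in the last picture the flap hangs shut, and the plate and ring are at the same pixels as at the start.
- **Other things:** I did not check the items beside the chute against the start pictures. The fingers did not go near them while low.
- **Gripper:** it is clear of everything, with the fingertips about 0.11 m above the deck. The last force reading was about 1 N, which I take as noise.

No checks failed. One disagreed: the side picture put the canopy about 15 mm left of the pose I worked out from the fingers partway through the push. That side point was a rough centre of the partly hidden disc, so I went by the finger pose.

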